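Start up the drying fans

ROBOT

A 6-joint arm with a two-finger parallel gripper is mounted at the origin on the work surface. World frame = base frame: x ahead of the robot, y to its left, z up, the work surface at z = 0. Lengths are in m, angles in degrees, forces in N, time in s.
With the tool pointing down it reaches from about 0.275 to 0.875 m from the base axis. Payload 12.5 kg.
Tool frame: the origin (TCP) lies on the centre line of the jaws, within the pads' length; the fingertips stand ahead of it and the grasp point (between the pads) lies 8 mm behind it (ctrl.tip_extent is the y of the fingertips in the tool frame, in m); y points along the fingers, z is the direction in which the jaws open and shut, and the axes are right-handed (so a half turn about y gives the same grasp; the last joint's range is limited). The gripper opens to 85 mm and grips with 20 to 120 N. Pads are 22 mm wide; open, the fingers measure 114 mm over their backs; the gripper's body (76 mm by 85 mm) begins 54 mm behind the grasp point. The pads swing forward as they close: fully open they stand 13 mm farther back than shut.
Start: joints at [-69.821, 20.094, 94.641, -0, 65.266, -4.847], TCP at [0.233, -0.498, 0.242] pointing down, gripper open.
Joint ranges: [-157.81, 157.81], [-45, 120.19], [0.68, 151.7], [-89.99, 269.99], [4.06, 180], [-164.3, 164.3]. Speed limits (degrees/s): [127.2, 127.2, 159.86, 180, 180, 180].

INTERFACE

Orientations are given as a 3x3 rotation matrix whose columns are the frame's x, y, z axes.
In Python, from station import ctrl gives the robot as it stands.
- The arm moves only by the tool send_rows, never from a script. Its argument "plan" is a list of rows, each a list of 3 entries, a list of its own where there are three numbers: the shift along the tool's x, y, z in mm, then the turn, a rotation vector about the tool's x, y, z in rad, then the finger opening in mm, from 0 to 85.4. In form: [[[tx, ty, tz], [wx, wy, wz], gripper], ...]. A call has 1 to 12 rows; each row shifts and turns the commanded pose from where the row before left it, along the tool's axes as they then stand; what a row does not reach is not made up. A row lasts 1/8 s, in which the tool goes at most 62.5 mm and 10.7 degrees, less where a joint would pass 70% of its speed; a pose out of reach is approached as far as the arm can. A call is refused whole if a number of a shift passes 62.5 or a number of a turn 0.188, either way. A call with a gripper value outside its range is refused whole. The fingers move at their own pace and stop on an object; the grip force is fixed at half the most. Time passes only in rows, so rows that do not move let the fingers close. It gives the time, the measured TCP pose, the force and the opening at its end, in the units of the state.
- ctrl.sense(): the state, without advancing time (a new reading comes with each control period).
- ctrl.grab_frame(name): name is "scene" or "top"; returns a dict with "frame" (400x640x3 uint8, blue, green, red), "z_map" (400x640 float32, m along the optical axis (not along the pixel's ray), 0 where there is no reading), "K" (3x3 intrinsics, pixels), "dist_coeffs" ([k1, k2, p1, p2, k3] as OpenCV has them; the pictures are not rectified), "position" and "attitude" of the camera in the world. Camera axes: x right, y up, looking along -z (the intrinsics and any distortion apply to the point x, -y, -z); pixel columns grow to the right and rows downward; lengths in m; the calibration is good to about 2 mm. A picture is of the moment at which its call begins.
- ctrl.job_done(): hands the job in, once; it reports no verdict.
The state is a dict: "clock": time; "joints": joint angles; "qd": joint speeds; "joint_efforts": joint torques, N m; "ee_pos": TCP position; "ee_rot": TCP orientation; "contact_force": force on the tool from outside, world axes, zero at the start; "wrist_torque": the same for the moment, N m; "opening": opening from 0.0 (shut) to 1.0 (fully open).
Only numpy, scipy, OpenCV 4.12 (cv2) and the standard library are available. Lean on these libraries where they do the work, as an engineer would, in place of code of your own. Each camera call takes 0.05 s, during which the arm holds its last target. There are 200 camera calls.

TASK

Start the drying fans on the bench using only closed fingertips: first press the green half of the power box's rocker fully down, then push the blue fan's key fully in, then the yellow fan's key fully in. Keep to that order, do not press the red stop button, and do not lift or shift the power box, the fans or anything else standing about.

Things in the scene. Friction and masses are not known exactly. Their poses are not given: they have to be found in the camera images.
- power: grey power box, loose on the bench, 120 (x) x 160 (y) x 40 (z) mm, 1.6 kg, orange stripe on its -x side (towards the robot). Origin: centre of its underside; z up. On its top: the green and white rocker (pivot at x -10, y 42 mm) and the red stop button (at x -28, y -42 mm).
- rocker (a joint): angle of the rocker, rad: 0 off (white half, on the -x side, lies level; green half, on the +x side, sticks up at 0.36 rad), 0.36 on (green half fully down and level, its top 50 mm above the bench). The rocker is 76 mm long along the box's x and 36 mm wide, pivot 46 mm above the bench along the box's y. No spring: friction of 0.1 Nm (about 4 N at the point), stays where it is left.
- rocker_green (a point): point in the middle of the width of the rocker's green half, on its top, 24 mm from the pivot towards the raised end; moves with the rocker: about 58 mm above the bench when off, 50 mm when fully on. Press straight down here.
- fan_blue: a flat fan unit, loose on the bench, 210 (x) x 130 (y) mm, 1.5 kg. Origin: centre of its underside; z up. On its +x side lies a black 120 mm square fan with a round steel guard and a blue hub (top 52 mm above the bench); on its -x side (towards the robot) a white switch panel with a blue stripe, top 40 mm above the bench, with a round blue key at x -65, y -26 mm in a black collar 44 mm wide (collar top 45 mm above the bench). A loose orange cap (see cap) lies on the panel.
- key_blue (a joint): how far the blue key is pushed in, m: 0 out, 0.008 fully in. No spring: it resists with about 4 N and stays where it is pushed to.
- key_blue_top (a point): centre of the top of the round blue key (32 mm wide); moves with the key: 59 mm above the bench when out, 51 mm when fully in. Press straight down.
- fan_yellow: a flat fan unit, loose on the bench, 210 (x) x 130 (y) mm, 1.5 kg. Origin: centre of its underside; z up. On its +x side lies a black 120 mm square fan with a round steel guard and a yellow hub (top 52 mm above the bench); on its -x side (towards the robot) a white switch panel with a yellow stripe, top 40 mm above the bench, with a round yellow key at x -65, y -26 mm in a black collar 44 mm wide (collar top 45 mm above the bench).
- key_yellow (a joint): how far the yellow key is pushed in, m: 0 out, 0.008 fully in. No spring: it resists with about 4 N and stays where it is pushed to.
- key_yellow_top (a point): centre of the top of the round yellow key (32 mm wide); moves with the key: 59 mm above the bench when out, 51 mm when fully in. Press straight down.
- stop (a joint): travel of the red stop button on the power box, m: 0 out, 0.006 fully in; a spring returns it. Not to be pressed.
- stop_top (a point): centre of the top of the red stop button, 28 mm wide, in a yellow collar, 58 mm above the bench
- nut: brass nut, 26 mm wide, 22 mm tall, loose on top of the power box near its +x, -y corner. Origin: centre of its underside
- cap: orange jar cap, 32 mm wide, 12 mm tall, loose on the blue fan's white panel on the +y side of the key. Origin: centre of its underside
- jar: amber honey jar, 68 mm wide, 90 mm tall, standing beyond the fans. Origin: centre of its underside
- cup: steel cup, 76 mm wide, 85 mm tall, standing beyond the fans. Origin: centre of its underside
- screwdriver: screwdriver, about 190 mm long, lying across on the near side, its length along its x axis
- brush: brush, about 190 mm long, lying across on the near side, its length along its x axis
- block: pale wooden block, 60 x 160 x 45 mm, lying at the left. Origin: centre of its underside
- hive_tool: flat red and steel hive tool, 210 x 42 x 5 mm, lying at the right, its length along its x axis

How it is judged:
By the outcome, as a careful person would: the job done as asked, in the order asked, and still so for the second after the job is handed in, with the robot touching nothing.
It also fails if it takes over 48 s, if anything falls off the work surface, if the arm or the gripper's body presses on something with over 40 N, if the wrist force passes 120 N, or if a joint passes its speed limit or range.

## Working session

There is one attempt and no reset: what is moved stays moved. The work goes in short steps, Python scripts to look and compute and a tool call to move; the robot and the scene stay as the last step left them, time stands still between calls to the robot, and variables do not carry over. Pictures are saved under pics/ and viewed, about 8 in all and at most 12, crops included, and the job is handed in when it is done.

Besides the shell and the picture viewer there is one more tool, called after ">>>" as a command line: name --argument value ..., lists and objects as JSON in quotes. send_rows: Moves the arm, as the interface text tells. Its arguments: {"type":"object","properties":{"plan":{"type":"array"}},"required":["plan"]}

```bash
mkdir -p pics; cat > h.py <<'E'
import numpy as np, cv2
from station import ctrl
def save(n,f):
    g=ctrl.grab_frame(n); cv2.imwrite(f,g["frame"]); np.savez(f[:-4]+'.npz',**g); return g
def world(g,uv,z=None):
    """pixel -> world: ray onto plane z, or via z_map if z None"""
    uv=np.array(uv,float).reshape(-1,1,2)
    n=cv2.undistortPoints(uv,np.array(g["K"]),np.array(g["dist_coeffs"])).reshape(-1,2)
    d=np.c_[n[:,0],-n[:,1],-np.ones(len(n))]
    R=np.array(g["attitude"]);p=np.array(g["position"])
    w=d@R.T
    if z is None:
        s=np.array([g["z_map"][int(round(v)),int(round(u))] for u,v in uv.reshape(-1,2)])
    else: s=(z-p[2])/w[:,2]
    return p+w*s[:,None]
E
python3 - <<'E'
from h import *
for n in("top","scene"):
    g=save(n,f"pics/{n}1.png"); print(n,g["position"],np.array(g["attitude"]).round(3).tolist(),g["K"])
s=ctrl.sense(); print(s); print(ctrl.tip_extent)
E
```

```text
top [ 0.43348227 -0.01306961  1.21209573] [[-0.013, 0.996, -0.093], [-1.0, -0.011, 0.021], [0.02, 0.093, 0.995]] [[373.34188948   0.         318.56751975]
 [  0.         373.34188948 203.60400666]
 [  0.           0.           1.        ]]
scene [1.23385039 0.43329162 1.5409792 ] [[-0.558, -0.728, 0.398], [0.83, -0.487, 0.274], [-0.006, 0.484, 0.875]] [[514.93639534   0.         327.92687191]
 [  0.         514.93639534 191.95983678]
 [  0.           0.           1.        ]]
{'clock': 0.1, 'joints': array([-6.98183689e+01,  2.01214095e+01,  9.46708216e+01, -1.21081145e-03,
        6.52659493e+01, -4.84623892e+00]), 'qd': array([-0.020375  , -0.06283069, -0.09859846, -0.07173279, -0.16354052,
       -0.07421956]), 'joint_efforts': array([ 1.64263120e-04, -5.06831253e+01, -2.91875517e+01, -8.86828821e-05,
        2.61058281e-03, -4.63361744e-05]), 'ee_pos': array([ 0.23261681, -0.49809047,  0.24182706]), 'ee_rot': array([[-9.06098376e-01, -3.68339274e-04,  4.23066895e-01],
       [-4.23067050e-01,  9.46473100e-04, -9.06097884e-01],
       [-6.66699988e-05, -9.99999484e-01, -1.01342995e-03]]), 'contact_force': array([-0.77152891,  0.46769135,  0.60698722]), 'wrist_torque': array([-0.01626459, -0.03722603,  0.00338319]), 'opening': 1.00207056385704}
0.011
```

View pics/top1.png

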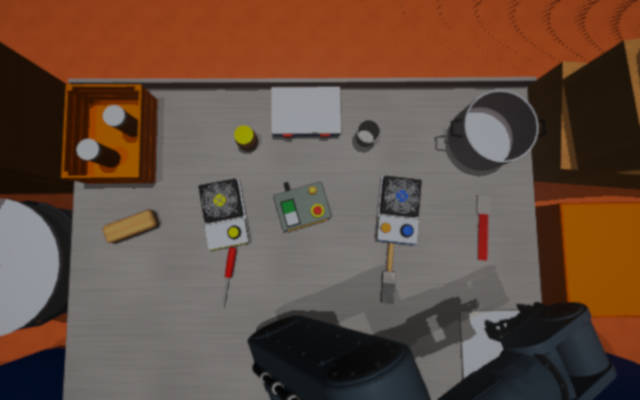

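View pics/scene1.png

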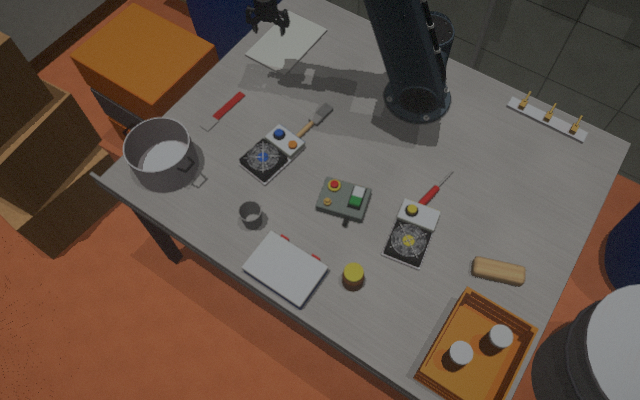

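Top view (up = +x, left = +y): blue key is near (407,230), yellow key (234,232), green half (288,207), red stop (317,210), cap (385,228) and nut (312,190). The scene view shows the same items, with the blue key at (279,133), yellow key (412,210), green half (358,190) and stop (334,185).

```bash
python3 - <<'E'
from h import *
rng={'blue':((100,120,60),(125,255,255)),'yellow':((22,110,60),(33,255,255)),'green':((50,90,40),(85,255,255)),'red':((0,150,60),(8,255,255)),'orange':((9,130,80),(21,255,255)),'white':((0,0,125),(180,45,255))}
seeds={'top':dict(blue=(407,230),yellow=(234,232),green=(288,207),red=(317,210),orange=(385,228)),'scene':dict(blue=(279,133),yellow=(412,210),green=(358,190),red=(334,185),orange=(292,145))}
H=dict(blue=.059,yellow=.059,green=.058,red=.058,orange=.052)
vis=[]
for n in seeds:
    g=dict(np.load(f"pics/{n}1.npz")); hsv=cv2.cvtColor(g["frame"],cv2.COLOR_BGR2HSV)
    for c,s in seeds[n].items():
        m=cv2.inRange(hsv,*[np.array(x) for x in rng[c]])
        N,L,st,ce=cv2.connectedComponentsWithStats(m)
        ok=[i for i in range(1,N) if np.hypot(*(ce[i]-s))<10 and st[i,4]>8]
        for i in ok:
            print(n,c,st[i,4],ce[i].round(1),'plane',world(g,ce[i],H[c])[0].round(4),'zmap',world(g,ce[i])[0].round(4))
    u0,v0,w,h=(180,160,260,110) if n=='top' else (230,90,230,190)
    vis.append(cv2.resize(g["frame"][v0:v0+h,u0:u0+w],None,fx=3,fy=3,interpolation=cv2.INTER_CUBIC))
    cv2.imwrite(f'pics/{n}1c.png',vis[-1])
    # panel/box outlines: elevated points above bench near each unit
    if n=='top':
        uu,vv=np.meshgrid(np.arange(180,440),np.arange(165,260))
        P=world(g,np.c_[uu.ravel(),vv.ravel()])
        m=((P[:,2]>.030)&(P[:,2]<.075)).reshape(uu.shape).astype(np.uint8)
        N,L,st,ce=cv2.connectedComponentsWithStats(m)
        for i in range(1,N):
            if st[i,4]<400: continue
            Q=P[(L==i).ravel()]
            r=cv2.minAreaRect((Q[:,:2]*1000).astype(np.float32)); print('rect',np.round(r[0],1),np.round(r[1],1),round(r[2],1),'medz',np.median(Q[:,2]).round(4))
E
```

```text
top blue 93 [407.  230.2] plane [ 0.4556 -0.3102  0.059 ] zmap [ 0.4557 -0.3104  0.0582]
top yellow 101 [233.2 231.9] plane [0.457  0.2253 0.059 ] zmap [0.4569 0.2248 0.0615]
top green 151 [287.9 206.2] plane [0.5341 0.0574 0.058 ] zmap [0.5341 0.0574 0.0584]
top red 40 [317.2 210. ] plane [ 0.5213 -0.0331  0.058 ] zmap [ 0.521 -0.033  0.062]
top orange 63 [385.3 227.3] plane [ 0.4655 -0.2446  0.052 ] zmap [ 0.4654 -0.2444  0.0531]
rect [ 565.1 -299.2] [121.1 120.3] 83.0 medz 0.0472
rect [558.2 270.9] [120.3 120.5] 10.5 medz 0.0474
rect [536.   14.6] [123.9 159.9] 15.9 medz 0.0408
rect [ 458.1 -286.2] [127.6  77.7] 83.1 medz 0.0405
rect [452.2 251.1] [ 78.  125.6] 10.2 medz 0.0405
scene blue 50 [278.5 132.5] plane [ 0.4578 -0.3088  0.059 ] zmap [ 0.458  -0.3087  0.0593]
scene yellow 73 [411.5 208.9] plane [0.461  0.2284 0.059 ] zmap [0.463  0.2289 0.0628]
scene red 41 [334.  183.7] plane [ 0.5219 -0.0319  0.058 ] zmap [ 0.5229 -0.0312  0.0602]
scene orange 49 [292.3 144.1] plane [ 0.4669 -0.2427  0.052 ] zmap [ 0.4691 -0.2408  0.0562]
```

View pics/top1c.png

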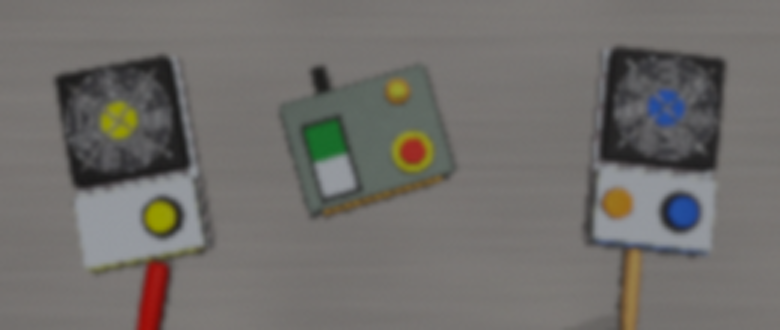

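Heights match, and the two views agree to about 3 mm. The green centroid fits the box pose to about 1 mm: centre (536, 15) mm, yaw 15.9°. My targets are green (0.538, 0.059), blue (0.457, -0.310) and yellow (0.459, 0.227). I'll move above the green half with the fingers closing.

>>> send_rows --plan '[[[0,0,0],[0,0.159,0],0],[[-40.6,8,-41.1],[0,0,0],0],[[-40.6,8,-41.1],[0,0,0],0],[[-40.6,8,-41.1],[0,0,0],0],[[-40.6,8,-41.1],[0,0,0],0],[[-40.6,8,-41.1],[0,0,0],0],[[-40.6,8,-41.1],[0,0,0],0],[[-40.6,8,-41.1],[0,0,0],0],[[-40.6,8,-41.1],[0,0,0],0],[[-40.6,8,-41.1],[0,0,0],0],[[-40.6,8,-41.1],[0,0,0],0],[[-40.6,8,-41.1],[0,0,0],0]]'

```text
clock: 1.6
ee_pos: [0.5388, 0.0608, 0.1538]
ee_rot: [[-0.962, -0.0, 0.274], [-0.274, -0.0, -0.962], [0.0, -1.0, -0.0]]
contact_force: [0.0, -0.8, 0.3]
opening: 0.004
```

>>> send_rows --plan '[[[0,0,0],[0,0,0],0],[[0,0,0],[0,0,0],0]]'

```text
clock: 1.85
ee_pos: [0.5377, 0.0587, 0.154]
ee_rot: [[-0.962, -0.001, 0.275], [-0.275, -0.0, -0.962], [0.001, -1.0, -0.0]]
contact_force: [-0.2, -0.3, 0.5]
opening: -0.003
```

```bash
python3 - <<'E'
from h import *
s=ctrl.sense(); print(s['clock'],s['ee_pos'],s['ee_rot'].round(4).tolist(),s['contact_force'],s['opening'],ctrl.tip_extent)
t=np.array([.538,.0588,.0]); print('tool delta mm',s['ee_rot'].T@(t-s['ee_pos'])*1000)
g=save("scene","pics/s2.png"); cv2.imwrite('pics/s2c.png',cv2.resize(g["frame"][110:260,260:460],None,fx=4,fy=4,interpolation=cv2.INTER_CUBIC))
E
```

```text
1.85 [0.53771043 0.05866229 0.15396071] [[-0.9615, -0.001, 0.2747], [-0.2747, -0.0002, -0.9615], [0.001, -1.0, -0.0001]] [-0.15447072 -0.31736929  0.51034665] -0.002979287952351967 0.011
tool delta mm [-4.77525211e-01  1.53960296e+02 -3.99109959e-02]
```

View pics/s2c.png

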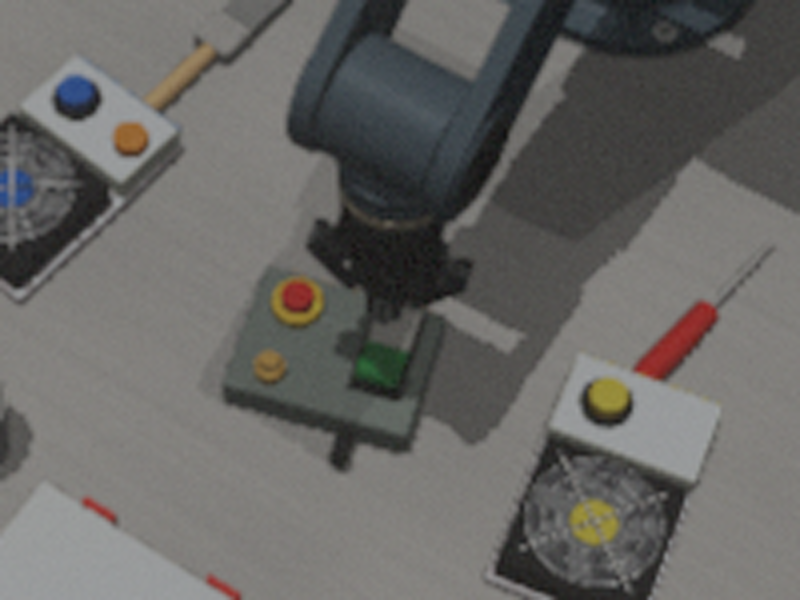

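The closed tips hang just above the rocker in the crop: tips near (385,310), green half at (380,365), with the stop well clear at (297,295). Descending.

>>> send_rows --plan '[[[0,25,0],[0,0,0],0],[[0,25,0],[0,0,0],0],[[0,20,0],[0,0,0],0],[[0,4,0],[0,0,0],0],[[0,3,0],[0,0,0],0],[[0,3,0],[0,0,0],0],[[0,3,0],[0,0,0],0],[[0,2,0],[0,0,0],0],[[0,2,0],[0,0,0],0],[[0,2,0],[0,0,0],0],[[0,2,0],[0,0,0],0],[[0,0,0],[0,0,0],0]]'

```text
clock: 3.4
ee_pos: [0.5381, 0.0589, 0.0631]
ee_rot: [[-0.962, -0.0, 0.274], [-0.274, -0.0, -0.962], [0.0, -1.0, -0.0]]
contact_force: [0.8, 0.0, 2.7]
opening: -0.001
```

>>> send_rows --plan '[[[0,1,0],[0,0,0],0],[[0,1,0],[0,0,0],0],[[0,0,0],[0,0,0],0]]'

```text
clock: 3.78
ee_pos: [0.5382, 0.0589, 0.0612]
ee_rot: [[-0.962, -0.0, 0.274], [-0.274, 0.0, -0.962], [0.0, -1.0, -0.0]]
contact_force: [2.2, 1.1, 4.0]
opening: -0.001
```

>>> send_rows --plan '[[[0,1,0],[0,0,0],0],[[0,0,0],[0,0,0],0]]'

```text
clock: 4.03
ee_pos: [0.5383, 0.0589, 0.0608]
ee_rot: [[-0.962, 0.0, 0.274], [-0.274, -0.0, -0.962], [-0.0, -1.0, 0.0]]
contact_force: [0.0, 1.3, 11.3]
opening: -0.0
```

>>> send_rows --plan '[[[0,1,0],[0,0,0],0],[[0,0,0],[0,0,0],0]]'

```text
clock: 4.28
ee_pos: [0.5384, 0.0589, 0.0606]
ee_rot: [[-0.962, 0.0, 0.274], [-0.274, -0.0, -0.962], [-0.0, -1.0, 0.0]]
contact_force: [-3.7, 0.8, 21.7]
opening: -0.001
```

>>> send_rows --plan '[[[0,-30,0],[0,0,0],0],[[0,-40,0],[0,0,0],0],[[0,-20,0],[0,0,0],0],[[22.4,0,41.6],[0,0,0],0],[[22.4,0,41.6],[0,0,0],0],[[22.4,0,41.6],[0,0,0],0],[[22.4,0,41.6],[0,0,0],0],[[22.4,0,41.6],[0,0,0],0],[[22.4,0,41.6],[0,0,0],0],[[22.4,0,41.6],[0,0,0],0],[[22.4,0,41.6],[0,0,0],0],[[0,0,0],[0,0,0],0]]'

```text
clock: 5.78
ee_pos: [0.4556, -0.3122, 0.1485]
ee_rot: [[-0.963, -0.002, 0.271], [-0.271, 0.001, -0.963], [0.001, -1.0, -0.002]]
contact_force: [0.4, -0.1, -0.4]
opening: -0.002
```

```bash
python3 - <<'E'
from h import *
s=ctrl.sense(); print(s['clock'],s['ee_pos'],s['contact_force'])
t=np.array([.457,-.310,.059+.011]); print('tool delta mm',s['ee_rot'].T@(t-s['ee_pos'])*1000)
g=save("scene","pics/s3.png"); cv2.imwrite('pics/s3c.png',cv2.resize(g["frame"][80:280,220:460],None,fx=3,fy=3,interpolation=cv2.INTER_CUBIC))
pts=[(u,v) for v in range(180,206,4) for u in range(346,372,4)]
# rocker heights along its axis, from depth
uu,vv=np.meshgrid(np.arange(335,380),np.arange(170,215)); P=world(g,np.c_[uu.ravel(),vv.ravel()])
y=np.deg2rad(15.9);c,sn=np.cos(y),np.sin(y)
q=(P[:,:2]-[.5149,.0523])@np.array([[c,-sn],[sn,c]])
for a in range(-35,36,10):
    m=(abs(q[:,0]*1000-a)<5)&(abs(q[:,1])<.012); print(a,m.sum(),np.median(P[m,2]).round(4) if m.any() else None)
E
```

```text
5.775 [ 0.45561188 -0.31219114  0.14849068] [ 0.42823183 -0.11846295 -0.39629226]
tool delta mm [-2.04613861 78.49028424 -1.61332942]
-35 9 0.0629
-25 20 0.064
-15 22 0.0584
-5 24 0.0542
5 19 0.0524
15 19 0.0523
25 20 0.0523
35 25 0.0527
```

View pics/s3c.png

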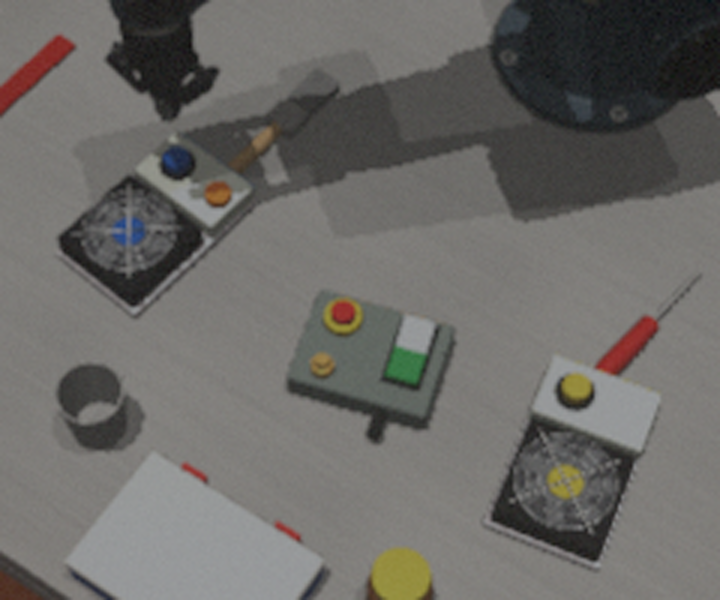

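The green half now lies level at about 52 mm (roughly 2 mm depth bias) and the white half is raised, so the rocker is on and the box hasn't moved. The tips are above the blue key (crop (177,160)). I'll descend part way, then check where the arm settles.

>>> send_rows --plan '[[[0,25,0],[0,0,0],0],[[0,20,0],[0,0,0],0],[[0,15,0],[0,0,0],0],[[0,0,0],[0,0,0],0]]'

```text
clock: 6.32
ee_pos: [0.4567, -0.3092, 0.0883]
ee_rot: [[-0.961, -0.002, 0.275], [-0.275, 0.002, -0.961], [0.001, -1.0, -0.002]]
contact_force: [-0.4, -0.5, 0.4]
opening: 0.004
```

>>> send_rows --plan '[[[0,8,0],[0,0,0],0],[[0,6,0],[0,0,0],0],[[0,3,0],[0,0,0],0],[[0,2,0],[0,0,0],0],[[0,2,0],[0,0,0],0],[[0,2,0],[0,0,0],0],[[0,2,0],[0,0,0],0],[[0,1,0],[0,0,0],0],[[0,0,0],[0,0,0],0]]'

```text
clock: 7.45
ee_pos: [0.4572, -0.3104, 0.0632]
ee_rot: [[-0.962, 0.0, 0.274], [-0.274, -0.0, -0.962], [-0.0, -1.0, 0.0]]
contact_force: [-0.2, -0.3, 0.7]
opening: -0.001
```

>>> send_rows --plan '[[[0,1,0],[0,0,0],0],[[0,0,0],[0,0,0],0]]'

```text
clock: 7.7
ee_pos: [0.4572, -0.3104, 0.0623]
ee_rot: [[-0.962, 0.0, 0.274], [-0.274, -0.0, -0.962], [-0.0, -1.0, 0.0]]
contact_force: [-0.6, -1.1, 1.9]
opening: 0.001
```

>>> send_rows --plan '[[[0,1,0],[0,0,0],0],[[0,0,0],[0,0,0],0]]'

```text
clock: 7.95
ee_pos: [0.4572, -0.3104, 0.062]
ee_rot: [[-0.962, 0.0, 0.274], [-0.274, -0.0, -0.962], [-0.0, -1.0, 0.0]]
contact_force: [-4.0, 1.2, 11.4]
opening: 0.001
```

>>> send_rows --plan '[[[0,1,0],[0,0,0],0],[[0,0,0],[0,0,0],0]]'

```text
clock: 8.2
ee_pos: [0.4573, -0.3104, 0.0618]
ee_rot: [[-0.962, 0.0, 0.274], [-0.274, -0.0, -0.962], [-0.0, -1.0, 0.001]]
contact_force: [-5.6, 4.3, 23.8]
opening: 0.001
```

The force rise at 51 mm tip height shows the blue key is at its end stop. Lift and traverse to yellow.

>>> send_rows --plan '[[[0,-25,0],[0,0,0],0],[[0,-40,0],[0,0,0],0],[[0,-25,0],[0,0,0],0],[[0,0,0],[0,0,0],0]]'

```text
clock: 8.7
ee_pos: [0.4577, -0.3107, 0.1517]
ee_rot: [[-0.962, 0.002, 0.274], [-0.274, -0.002, -0.962], [-0.002, -1.0, 0.002]]
contact_force: [1.1, 0.2, -0.5]
opening: 0.003
```

>>> send_rows --plan '[[[-13.55,0,-46.9],[0,0,0],0],[[-13.55,0,-46.9],[0,0,0],0],[[-13.55,0,-46.9],[0,0,0],0],[[-13.55,0,-46.9],[0,0,0],0],[[-13.55,0,-46.9],[0,0,0],0],[[-13.55,0,-46.9],[0,0,0],0],[[-13.55,0,-46.9],[0,0,0],0],[[-13.55,0,-46.9],[0,0,0],0],[[-13.55,0,-46.9],[0,0,0],0],[[-13.55,0,-46.9],[0,0,0],0],[[-13.55,0,-46.9],[0,0,0],0],[[0,0,0],[0,0,0],0]]'

```text
clock: 10.2
ee_pos: [0.4581, 0.2289, 0.1489]
ee_rot: [[-0.961, -0.001, 0.278], [-0.278, -0.0, -0.961], [0.002, -1.0, -0.0]]
contact_force: [-0.1, -0.9, 0.5]
opening: 0.003
```

>>> send_rows --plan '[[[0,25,0],[0,0,0],0],[[0,20,0],[0,0,0],0],[[0,15,0],[0,0,0],0],[[0,0,0],[0,0,0],0]]'

```text
clock: 10.7
ee_pos: [0.4584, 0.226, 0.0891]
ee_rot: [[-0.962, -0.002, 0.274], [-0.274, -0.001, -0.962], [0.003, -1.0, 0.0]]
contact_force: [-0.6, -1.0, -0.3]
opening: -0.001
```

```bash
python3 - <<'E'
from h import *
s=ctrl.sense(); print(s['clock'],s['ee_pos'],s['contact_force'])
t=np.array([.459,.227,.059+.011]); print('tool delta mm',s['ee_rot'].T@(t-s['ee_pos'])*1000)
vs=[]
for n,w,p in(("top",(slice(150,270),slice(180,440)),(407,230)),("scene",(slice(80,280),slice(220,460)),(279,133))):
    g=save(n,f"pics/{n}4.png"); vs.append(g["frame"][w])
    u,v=p; P=world(g,[(a,b) for a in range(u-2,u+3) for b in range(v-1,v+2)]); print(n,'blue key z',np.median(P[:,2]))
    o=dict(np.load(f"pics/{n}1.npz")); P=world(o,[(a,b) for a in range(u-2,u+3) for b in range(v-1,v+2)]); print('before',np.median(P[:,2]))
b=cv2.copyMakeBorder(vs[0],0,0,0,0,cv2.BORDER_CONSTANT)
b2=cv2.copyMakeBorder(vs[1],0,0,0,20,cv2.BORDER_CONSTANT)
cv2.imwrite('pics/c4.png',cv2.resize(np.vstack([b,b2]),None,fx=1.85,fy=1.85,interpolation=cv2.INTER_CUBIC))
E
```

```text
10.7 [0.45835783 0.22598091 0.08912905] [-0.64611417 -0.99913839 -0.28339122]
tool delta mm [-0.94527492 19.12650207 -0.80914277]
top blue key z 0.050395199946148495
before 0.05709120896058262
scene blue key z 0.05316881119464645
before 0.05811564769089417
```

View pics/c4.png

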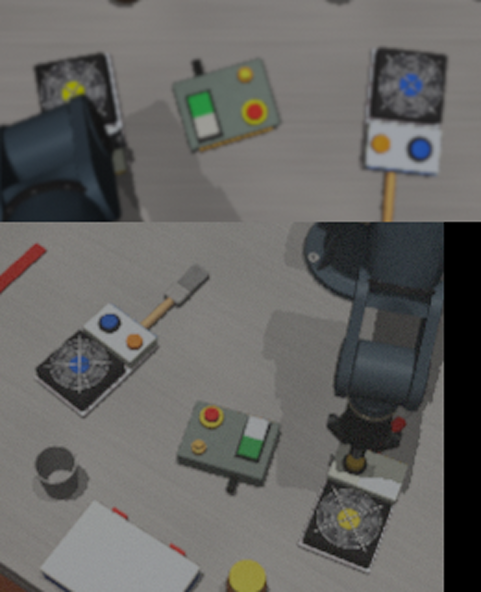

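Blue key top is now at about 51 mm and nothing has shifted. The tips stand right over the yellow key (lower view, (355,463)). Pressing yellow.

>>> send_rows --plan '[[[-1,8,-1],[0,0,0],0],[[0,6,0],[0,0,0],0],[[0,3,0],[0,0,0],0],[[0,2,0],[0,0,0],0],[[0,2,0],[0,0,0],0],[[0,2,0],[0,0,0],0],[[0,2,0],[0,0,0],0],[[0,2,0],[0,0,0],0],[[0,1,0],[0,0,0],0],[[0,0,0],[0,0,0],0]]'

```text
clock: 12.05
ee_pos: [0.4597, 0.228, 0.0622]
ee_rot: [[-0.962, 0.0, 0.274], [-0.274, 0.0, -0.962], [-0.0, -1.0, -0.0]]
contact_force: [0.2, 0.5, 0.8]
opening: -0.001
```

>>> send_rows --plan '[[[0,1,0],[0,0,0],0],[[0,0,0],[0,0,0],0]]'

```text
clock: 12.3
ee_pos: [0.4598, 0.228, 0.0619]
ee_rot: [[-0.962, 0.0, 0.274], [-0.274, 0.0, -0.962], [-0.0, -1.0, -0.0]]
contact_force: [-3.9, -1.0, 12.7]
opening: -0.0
```

>>> send_rows --plan '[[[0,1,0],[0,0,0],0],[[0,0,0],[0,0,0],0]]'

```text
clock: 12.55
ee_pos: [0.4599, 0.228, 0.0618]
ee_rot: [[-0.962, 0.0, 0.274], [-0.274, 0.0, -0.962], [-0.001, -1.0, -0.0]]
contact_force: [-8.2, -3.5, 26.3]
opening: 0.002
```

>>> send_rows --plan '[[[0,-25,0],[0,0,0],0],[[0,-45,0],[0,0,0],0],[[0,-45,0],[0,0,0],0],[[0,-45,0],[0,0,0],0],[[21.6,0,39.6],[0,0,0],0],[[21.6,0,39.6],[0,0,0],0],[[21.6,0,39.6],[0,0,0],0],[[21.6,0,39.6],[0,0,0],0],[[21.6,0,39.6],[0,0,0],0],[[0,0,0],[0,0,0],0],[[0,0,0],[0,0,0],0]]'

```text
clock: 13.92
ee_pos: [0.4102, 0.0081, 0.2203]
ee_rot: [[-0.962, 0.0, 0.274], [-0.274, 0.0, -0.962], [-0.0, -1.0, -0.0]]
contact_force: [-0.3, 0.3, 1.1]
opening: 0.0
```

```bash
python3 - <<'E'
from h import *
s=ctrl.sense(); print(s['clock'],s['ee_pos'],s['contact_force'])
g=save("scene","pics/scene5.png"); o=dict(np.load("pics/scene1.npz"))
t=save("top","pics/top5.png"); to=dict(np.load("pics/top1.npz"))
for n,a,b,(u,v) in(("blue s",o,g,(279,133)),("yel s",o,g,(411,209)),("blue t",to,t,(407,230)),("yel t",to,t,(233,232)),("stop s",o,g,(334,184))):
    px=[(i,j) for i in range(u-2,u+3) for j in range(v-1,v+2)]
    print(n,[np.median(world(k,px)[:,2]).round(4) for k in(a,b)])
cv2.imwrite('pics/c5.png',cv2.resize(g["frame"][80:300,190:500],None,fx=2.5,fy=2.5,interpolation=cv2.INTER_CUBIC))
E
```

```text
13.925 [0.41022444 0.00813802 0.22027431] [-0.31975924  0.29580166  1.05375903]
blue s [np.float64(0.0581), np.float64(0.0529)]
yel s [np.float64(0.062), np.float64(0.0533)]
blue t [np.float64(0.0571), np.float64(0.0497)]
yel t [np.float64(0.0587), np.float64(0.0524)]
stop s [np.float64(0.0632), np.float64(0.0648)]
```

View pics/c5.png

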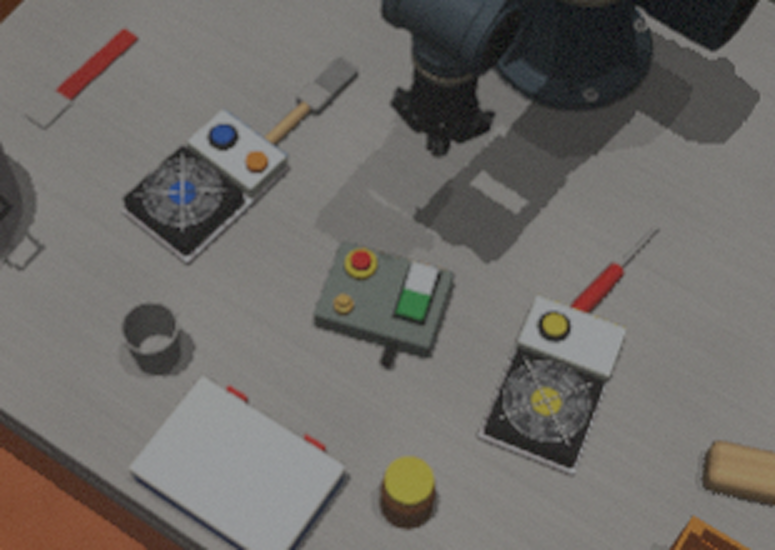

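The rocker is on (green flat at (415,305), white half raised), both keys are in, the cap and nut are in place, and the arm is clear of everything.

```bash
python3 -c "
from station import ctrl
print(ctrl.job_done())"
```

```text
the job is handed in; nothing more can be done
None
```

The job is done and handed in at about 14 s. With the fingers closed, I pressed the green rocker half, then the blue key, then the yellow key. Each was pressed straight down until the force rose to about 22–26 N at the expected end height (tips about 50–51 mm above the bench).

**Last checks:**
- **Rocker:** after the press the green half was level at about 52 mm and the white half raised. The final picture shows the same.
- **Keys:** both tops dropped about 5–9 mm by camera depth, to about 50–53 mm. Readings from the two cameras differ by 1–3 mm, so they are less exact than the press heights.
- **Stop button:** I never went near it, and its height is unchanged within noise (63 mm before, 65 mm after).
- **Other items:** by eye, the power box, fans, cap and nut had not moved in the last picture. I did not re-measure their positions.
- **Arm:** it ended clear of everything.

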